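# Turn the shaft's flat to the key side and hold the collar on it

## Robot

A 7-joint arm with a two-finger parallel gripper is mounted at the origin on the work surface. World frame = base frame: x ahead of the robot, y to its left, z up, the work surface at z = 0. Lengths are in m, angles in rad, forces in N, time in s.
With the tool pointing down it reaches from about 0.4 to 0.85 m from the base axis. Payload 4.5 kg.
Tool frame: the origin (TCP) lies between the finger pads; the fingertips stand 22 mm ahead of it and the grasp point (between the pads) lies 3 mm ahead of it (ctrl.tcp_to_tips is the z of the fingertips in the tool frame, in m); z points along the fingers, y is the line along which they close (so a half turn about z gives the same grasp; the last joint's range is limited). The gripper opens to 85 mm and grips with 20 to 120 N. Pads are 22 mm wide; open, the fingers measure 114 mm over their backs; the gripper's body (76 mm by 85 mm) begins 54 mm behind the grasp point. The pads swing forward as they close: fully open they stand 13 mm farther back than shut.
Start: joints at [1.139, 0.689, -0.195, 1.565, 0.157, 0.902, -0.215], TCP at [0.281, -0.558, 0.253] pointing down, gripper open.
Joint ranges: [-3.01, 3.01], [-0.46, 2.08], [-1.47, 1.51], [0.13, 2.56], [-1, 4.14], [0.04, 2.09], [-2.66, 2.66]. Speed limits (rad/s): [2.57, 2.57, 3.14, 3.14, 3.14, 3.14, 3.14].

## Interface

Orientations are given as a unit quaternion [x, y, z, w].
In Python, from plant import monitor, cams, close_job, ctrl gives the robot as it stands.
- The arm moves only by the tool jog_arm, never from a script. Its argument "motion" is text: rows parted by semicolons, each of 6 numbers parted by spaces: the shift along the tool's x, y, z in cm, then the turn, a rotation vector about the tool's x, y, z in degrees. A call has 1 to 8 rows; each row shifts and turns the commanded pose from where the row before left it, along the tool's axes as they then stand; what a row does not reach is not made up. A row lasts 1/10 s, in which the tool goes at most 50 mm and 8.59 degrees, less where a joint would pass 70% of its speed; a pose out of reach is approached as far as the arm can. A call with a gripper value outside its range is refused whole. "grip" is the closure, from 0 (fully open) to 1 (shut), set as the call begins (left out, the last holds). The fingers move at their own pace and stop on an object; the grip force is fixed at half the most. Time passes only in rows, so rows that do not move let the fingers close. It gives the time, the measured TCP pose, the force, the opening and the grip force at its end, in the units of the state.
- monitor.get_obs(): the state, without advancing time (a new reading comes with each control period).
- cams.camera(name): name is "scene" or "top" or "wrist"; returns (picture, depth): 420x560x3 uint8, blue, green, red; 420x560 float32, m along the optical axis (not along the pixel's ray), 0 where there is no reading.
- cams.camera_params(name): a dict with "K" (3x3 intrinsics, pixels), "distortion" ([k1, k2, p1, p2, k3] as OpenCV has them; the pictures are not rectified), "T" (4x4, takes a point from camera to world coordinates). Camera axes: x right, y up, looking along -z (the intrinsics and any distortion apply to the point x, -y, -z); pixel columns grow to the right and rows downward; lengths in m; the calibration is good to about 2 mm. A picture is of the moment at which its call begins: read the wrist's pose just before it. camera_params takes no time and is no camera call; for the wrist camera it gives the pose at the moment of the call.
- close_job(): hands the job in; it is judged then, once.
The state is a dict: "t": time; "joint_pos": joint angles; "qvel": joint speeds; "joint_efforts": joint torques, N m; "tool_pos": TCP position; "tcp_rot": TCP orientation; "contact_force": force on the tool from outside, world axes, zero at the start; "ft_torque": the same for the moment, N m; "gripper_width": opening from 0.0 (shut) to 1.0 (fully open); "grip_force": force on a finger pad.
Only numpy, scipy, OpenCV 4.12 (cv2) and the standard library are available. Lean on these libraries where they do the work, as an engineer would, in place of code of your own. Each camera call takes 0.05 s, during which the arm holds its last target. There are 200 camera calls.

## Task

Grip the upright shaft at its tip with one finger lying flat on the milled set-screw flat, and turn the shaft in its bearing until that flat faces the raised lug on the bearing stand; then let go. Pick up the shaft collar, the ring with a set screw sticking out of its side, and lower it level over the shaft, screw over the flat, to half-way along the flat. Finish while still holding it there steadily in the gripper, ready for the screw to be tightened, and leave the other things on the bench alone.

Things in the scene. Friction and masses are not known exactly. Their poses are not given: they have to be found in the camera images.
- stand: Grey bearing stand fixed to the bench: plate 130 x 130 x 12 mm, housing 80 mm wide, bearing on top ending 56 mm above the bench. Origin on the bench under the shaft's axis, z up. x points along the raised lug (reaches 90 mm from the axis, 16 mm wide, its top 34 mm above the bench, on this side only), where flat and screw must finally point: away from the robot, give or take 30 degrees.
- spindle (a joint): Turn of the shaft in its bearing (rad): 0 when the flat faces the lug, growing counter-clockwise seen from above; starts between 0.5 and 1.4; stops at -3 and 3. It is stiff (friction about 0.05 N m) and stays where it is left.
- flat_mid (a point): Centre of the milled flat's face on the steel shaft, 103 mm above the bench, 9.5 mm out from the axis; turns with the shaft. x points out of the flat, z up. Flat: 20 mm wide, from 81 mm above the bench to the tip at 125 mm. Shaft 28 mm thick, 23.5 mm from the flat to its far side: fingers closed squarely over the flat read 23.5 mm, otherwise more. Below 81 mm it is round, down to the bearing.
- shaft_top (a point): Centre of the shaft's round section at its tip, on the axis, 125 mm above the bench; the tip is bevelled 2.5 mm over its last 3 mm. Axes as for flat_mid.
- collar_mid (a point): Centre (half-way up, on the bore's axis) of the loose steel shaft collar: ring 54 mm outside, 32 mm bore, 24 mm high, 0.28 kg or so, lying on the bench with its bore upright at the start. x points from the centre along the set screw, z along the bore (up).
- screw_head (a point): Outer end of the collar's steel set screw (13 mm thick), which sticks out 15 mm from the collar's side, half-way up; 42 mm from the collar's centre. The screw does not reach into the bore. Axes as for collar_mid.
- spacer_mid (a point): Bystander: centre of a plain loose spacer ring of the collar's size (54 mm outside, 32 mm bore, 24 mm high), without a screw. Collar and ring lie on either side of the stand, either way round.
- casting_mid (a point): Bystander: half-way up a bronze-coloured cast figure on a square foot, 75 mm wide, about 180 mm high, standing on the far left of the bench.
- tin_mid (a point): Bystander: half-way up a closed tin, 72 mm wide, 100 mm high, standing on the far right of the bench.
- hammer_grip (a point): Bystander: middle of the handle of a hammer lying on the left of the bench.
There are look-alikes about, which are no part of the job. Of the things shaped like the stand, the grey one is meant.

How it is judged:
On the way:
1. the shaft is gripped with a finger on its flat and has been turned so that the flat faces the lug (value of joint spindle between -0.2 and 0.2 rad and contact force between the fingers and spindle_c2 above 2 N), for 0.2 s.
At the end, for the whole second after the job is handed in: Flat faces the lug within 0.2 rad; collar round the shaft, upright within 0.15 rad, centre within 5 mm of the axis and 10 mm of mid-flat height, screw over the flat within 0.2 rad; fingers still grip it (over 2 N), at rest (under 0.02 m/s); bystanders within 30 mm of their starts (value of joint spindle between -0.2 and 0.2 rad and angle between the x axis of collar_mid and the x axis of flat_mid, either way round below 0.2 rad and x of screw_head in the frame of flat_mid above 0.01 m and horizontal distance between collar_mid and shaft_top below 0.005 m and z of collar_mid in the frame of flat_mid between -0.01 and 0.01 m and angle between collar_mid's own z axis and vertical below 0.15 rad and contact force between the fingers and collar above 2 N and linear speed of collar below 0.02 m/s and distance of each of casting_mid, tin_mid, hammer_grip, spacer_mid from where it was at the start of the episode below 0.03 m); the arm keeps its last pose, push and grip.
It fails at once if a bystander (spacer ring, casting, tin or hammer) is moved by more than 30 mm (distance of any of casting_mid, tin_mid, hammer_grip, spacer_mid from where it was at the start of the episode above 0.03 m).
It also fails if it takes over 58 s, if anything falls off the work surface, if the arm or the gripper's body presses on something with over 40 N, if the wrist force passes 120 N, or if a joint passes its speed limit or range.

## Working session

There is one attempt and no reset: what is moved stays moved. The work goes in short steps, Python scripts to look and compute and a tool call to move; the robot and the scene stay as the last step left them, time stands still between calls to the robot, and variables do not carry over. Pictures are saved under pics/ and viewed, at most 10 in all, crops included, and the job is handed in when it is done.

Besides the shell and the picture viewer there is one more tool, called as name(argument=value, ...) on one line, values as JSON. jog_arm: Moves the arm, as the interface text tells. Its arguments: {"type":"object","properties":{"motion":{"type":"string"},"grip":{"type":"number"}},"required":["motion"]}

```bash
mkdir -p pics; ls; cat > h.py <<'E'
import numpy as np, cv2
from plant import monitor, cams, close_job, ctrl
from scipy.spatial.transform import Rotation as R
def cloud(name, save=None):
    p=cams.camera_params(name); im,d=cams.camera(name)
    if save: cv2.imwrite('pics/'+save,im)
    K=np.array(p['K']);D=np.array(p['distortion'],float);T=np.array(p['T'])
    h,w=d.shape; u,v=np.meshgrid(np.arange(w),np.arange(h))
    n=cv2.undistortPoints(np.stack([u,v],-1).reshape(-1,1,2).astype(float),K,D).reshape(h,w,2)
    P=np.stack([n[...,0]*d,-n[...,1]*d,-d],-1)@T[:3,:3].T+T[:3,3]
    P[d<=0]=np.nan
    return im,P,p
E
python3 - <<'E'
from h import *
a,P,p=cloud('scene','s0.png'); b,Q,q=cloud('top','t0.png')
np.savez('c0.npz',a=a,P=P,b=b,Q=Q)
print(p['T'],q['T'],q['K'],q['distortion'])
cv2.imwrite('pics/st0.png',np.vstack([a,b])[:, :] if 0 else cv2.resize(np.hstack([a,b]),(800,300)))
print(monitor.get_obs())
E
```

```text
pics
[[ 0.88231919 -0.26535196  0.38871736  1.14541781]
 [ 0.47061672  0.4873696  -0.73552075 -0.97790133]
 [ 0.00572285  0.83190096  0.55489462  0.91379601]
 [ 0.          0.          0.          1.        ]] [[-8.40236776e-02  9.71656955e-01 -2.20958784e-01  2.38575803e-01]
 [-9.96462946e-01 -8.16487450e-02  1.98766046e-02  1.27807311e-01]
 [ 1.27223366e-03  2.21847346e-01  9.75080579e-01  1.55855995e+00]
 [ 0.00000000e+00  0.00000000e+00  0.00000000e+00  1.00000000e+00]] [[516.98583721   0.         279.34462217]
 [  0.         516.98583721 205.14350615]
 [  0.           0.           1.        ]] [0.02968967 0.         0.         0.         0.        ]
{'t': 0.1, 'joint_pos': array([ 1.13880465,  0.68992196, -0.19451337,  1.56625351,  0.15729548,
        0.90251652, -0.2151284 ]), 'qvel': array([-0.00136023, -0.00276951, -0.00158199, -0.00237508, -0.00201024,
       -0.00165747,  0.00099236]), 'joint_efforts': array([-3.17490492e-03, -5.40596616e+01, -1.27167240e+00, -1.58985329e+01,
        9.32884170e-03,  4.35110444e-03, -1.66303187e-05]), 'tool_pos': array([ 0.28041364, -0.55793666,  0.25254682]), 'tcp_rot': array([ 9.72996972e-01,  2.30816295e-01, -2.58131625e-04, -8.14617849e-04]), 'contact_force': array([-0.46722567, -0.127581  , -0.27841718]), 'ft_torque': array([ 0.00935961, -0.01035691, -0.01776874]), 'grip_force': 0.0, 'gripper_width': 0.9999207798361066}
```

View pics/t0.png

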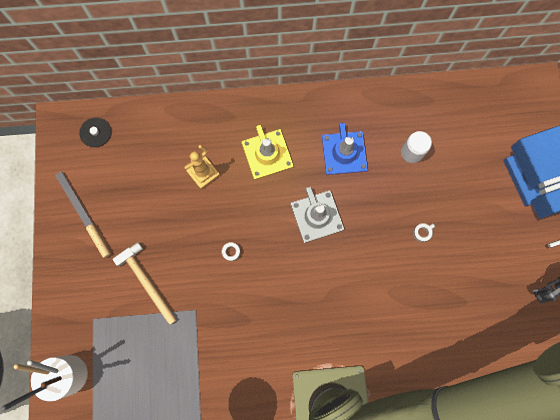

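View pics/s0.png

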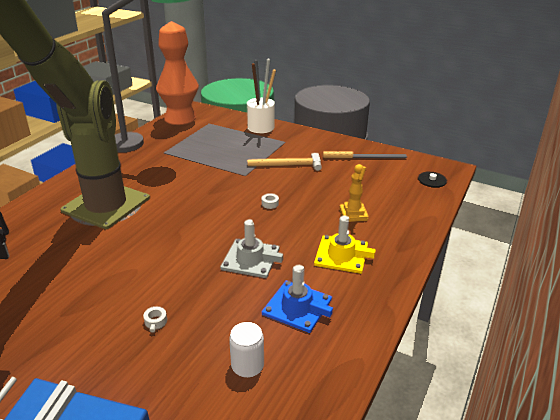

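The top view shows the grey stand at (318,213) with its lug running to (310,190), the screw collar at (424,232) and the plain spacer at (231,251). The scene view shows the grey shaft at (249,232) and the collar at (154,318).

```bash
python3 - <<'E'
from h import *
z=np.load('c0.npz');P,Q,b,a=z['P'],z['Q'],z['b'],z['a']
def sel(Q,u0,u1,v0,v1,z0,z1):
    q=Q[v0:v1,u0:u1].reshape(-1,3); return q[(q[:,2]>z0)&(q[:,2]<z1)]
for n,q in dict(top_tip=sel(Q,285,350,180,245,.118,.14),sc_shaft=sel(P,235,265,210,245,.07,.14),sc_tip=sel(P,235,265,210,245,.12,.14),
  lugT=sel(Q,300,318,184,200,.025,.042),lugS=sel(P,262,290,245,270,.025,.042)).items():
    print(n,len(q),q.mean(0),q.min(0),q.max(0)) if len(q) else print(n,0)
c=sel(Q,405,445,215,250,.01,.04); r=cv2.minEnclosingCircle
print('collar',len(c),c.mean(0),c.min(0),c.max(0)); cs=sel(P,135,175,300,335,.015,.04);print('collarS',len(cs),cs.mean(0),cs.min(0),cs.max(0))
t=c[c[:,2]>.02];print('ctop',len(t),t.mean(0),t.min(0),t.max(0))
t=sel(Q,215,250,235,270,.018,.04);print('spacer',t.mean(0),t.min(0),t.max(0))
# stand plate
pl=sel(Q,285,350,180,245,.006,.018); rect=cv2.minAreaRect(pl[:,:2].astype(np.float32));print('plate',rect)
A=cv2.resize(b[175:250,280:355],(400,400),interpolation=2);B=cv2.resize(b[210:250,405:445],(400,400),interpolation=2)
cv2.imwrite('pics/t0c.png',np.hstack([A,B]))
E
```

```text
top_tip 62 [ 0.54438663 -0.01556751  0.12383676] [ 0.5310571  -0.02749631  0.11896758] [ 0.5575008  -0.00182118  0.12905279]
sc_shaft 210 [ 0.55695373 -0.0235419   0.10169013] [ 0.54199334 -0.03263825  0.07027362] [ 0.56829947 -0.00537195  0.1274912 ]
sc_tip 53 [ 0.55426824 -0.0196775   0.12376839] [ 0.54199334 -0.03025035  0.12030295] [ 0.56813012 -0.00537195  0.1274912 ]
lugT 70 [0.6132301  0.00116708 0.03291298] [ 0.59432297 -0.01026111  0.02514954] [0.63304682 0.01195907 0.03910561]
lugS 129 [ 0.61336504 -0.00511153  0.03139702] [ 0.58376697 -0.01851814  0.02505097] [0.64182442 0.01164811 0.03926107]
collar 205 [ 0.46834569 -0.32780273  0.02125703] [ 0.42296088 -0.36562291  0.01067195] [ 0.49344378 -0.29860712  0.03036436]
collarS 287 [ 0.47639396 -0.33225628  0.02169029] [ 0.44583974 -0.36580057  0.01501129] [ 0.50271222 -0.30073143  0.02779116]
ctop 137 [ 0.4682711  -0.32489152  0.02380777] [ 0.44090419 -0.36060204  0.02007338] [ 0.49344378 -0.29860712  0.03036436]
spacer [0.45749382 0.25351656 0.02308864] [0.43164096 0.22772933 0.01801216] [0.4842159  0.27959922 0.03607101]
plate ((0.5605453848838806, -0.015460684895515442), (0.1940496414899826, 0.20161835849285126), 83.73639678955078)
```

View pics/t0c.png

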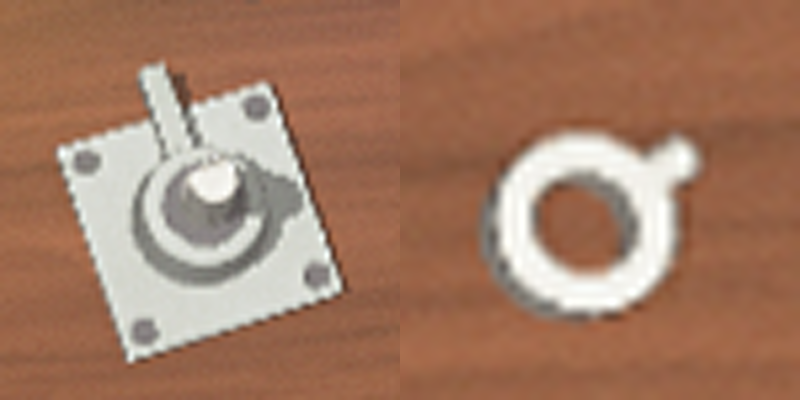

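```bash
cat >> h.py <<'E'
def plan(pos,yaw):
    "shift in present tool axes (cm) and turn about tool z (deg), tool x to yaw (mod 180)"
    o=monitor.get_obs(); r=R.from_quat(o['tcp_rot'])
    d=r.inv().apply(np.array(pos)-o['tool_pos'])*100
    want=R.from_euler('z',yaw,degrees=True)*R.from_quat([1,0,0,0])
    for k in (0,180):
        rv=(r.inv()*want*R.from_euler('z',k,degrees=True)).as_rotvec(degrees=True)
        print('shift cm',d.round(2),'turn',rv.round(1))
    x=r.apply([1,0,0]);print('t',o['t'],'tcp',o['tool_pos'].round(4),'yaw',np.degrees(np.arctan2(x[1],x[0])).round(2),'j',o['joint_pos'].round(2),'w',o['gripper_width'],'F',o['contact_force'].round(1))
E
python3 - <<'E'
from h import *
plan([.53,-.02,.30],0)
p=cams.camera_params('wrist');o=monitor.get_obs()
M=np.eye(4);M[:3,:3]=R.from_quat(o['tcp_rot']).as_matrix();M[:3,3]=o['tool_pos']
print((np.linalg.inv(M)@p['T']).round(3),p['K'])
E
```

```text
shift cm [ 46.46 -36.86  -4.69] turn [-0.1  0.  26.7]
shift cm [ 46.46 -36.86  -4.69] turn [-0.000e+00 -1.000e-01 -1.533e+02]
t 0.1 tcp [ 0.2804 -0.5579  0.2525] yaw 26.69 j [ 1.14  0.69 -0.19  1.57  0.16  0.9  -0.22] w 0.9999207798361066 F [-0.5 -0.1 -0.3]
[[-0.     0.964  0.265  0.068]
 [ 1.     0.     0.    -0.001]
 [ 0.     0.265 -0.964 -0.121]
 [ 0.     0.     0.     1.   ]] [[306.43488583   0.         278.42811865]
 [  0.         306.43488583 213.62040985]
 [  0.           0.           1.        ]]
```

jog_arm(motion="2.9 -2.3 -0.3 0 0 0;2.9 -2.3 -0.3 0 0 0;2.9 -2.3 -0.3 0 0 0;2.9 -2.3 -0.3 0 0 0;2.9 -2.3 -0.3 0 0 0;2.9 -2.3 -0.3 0 0 0;2.9 -2.3 -0.3 0 0 0;2.9 -2.3 -0.3 0 0 0", grip=0)

```text
t: 0.9
tool_pos: [0.4056, -0.2883, 0.2772]
tcp_rot: [0.973, 0.231, -0.0, -0.0]
contact_force: [1.0, 0.2, -0.3]
gripper_width: 1.002
grip_force: 0.0
```

jog_arm(motion="2.9 -2.3 -0.3 0 0 0;2.9 -2.3 -0.3 0 0 0;2.9 -2.3 -0.3 0 0 0;2.9 -2.3 -0.3 0 0 0;2.9 -2.3 -0.3 0 0 0;2.9 -2.3 -0.3 0 0 0;2.9 -2.3 -0.3 0 0 0;2.9 -2.3 -0.3 0 0 0")

```text
t: 1.7
tool_pos: [0.5302, -0.0198, 0.3012]
tcp_rot: [0.973, 0.231, -0.0, 0.0]
contact_force: [1.2, -0.2, -0.3]
gripper_width: 1.0
grip_force: 0.0
```

jog_arm(motion="0 0 0 0 0 6.6;0 0 0 0 0 6.7;0 0 0 0 0 6.7;0 0 0 0 0 6.7;0 0 0 0 0 0;0 0 0 0 0 0")

```text
t: 2.3
tool_pos: [0.5298, -0.0211, 0.3011]
tcp_rot: [1.0, 0.001, -0.0, 0.0]
contact_force: [-0.1, 0.8, -0.5]
gripper_width: 1.006
grip_force: 0.0
```

```bash
cat > look.py <<'E'
from h import *
import sys
plan([.548,-.018,.26],-25)
im,P,p=cloud('wrist',sys.argv[1]); np.savez('w.npz',im=im,P=P)
E
python3 look.py w1.png
```

```text
shift cm [ 1.82 -0.31  4.11] turn [ 0.   0.  25.2]
shift cm [ 1.82 -0.31  4.11] turn [  -0.     0.  -154.8]
t 2.3 tcp [ 0.5298 -0.0211  0.3011] yaw 0.16 j [-0.02  0.5  -0.04  1.79  0.03  0.85 -1.64] w 1.0061498473674053 F [-0.1  0.8 -0.5]
```

View pics/w1.png

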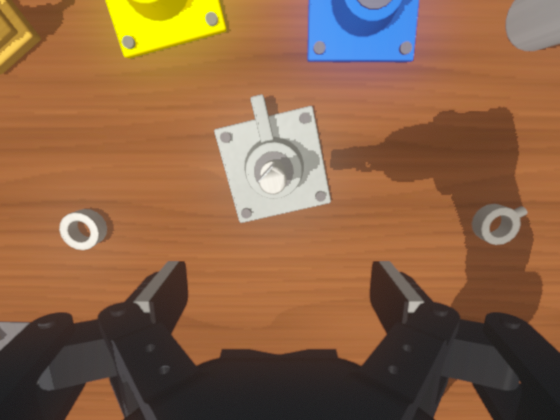

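The wrist view shows the grey shaft tip at (270,178) and the lug at (262,115). The plain spacer is at (83,230) and the collar at (497,225), its screw pointing right. Next I go closer and look at the flat head-on.

jog_arm(motion="0.6 -0.1 2 0 0 0;0.6 -0.1 2 0 0 0;0.6 -0.1 2 0 0 0;0 0 0 0 0 -8;0 0 0 0 0 -8;0 0 0 0 0 -8;0 0 0 0 0 -8;0 0 0 0 0 -8")

```text
t: 3.15
tool_pos: [0.548, -0.0184, 0.2412]
tcp_rot: [0.938, 0.345, 0.0, -0.0]
contact_force: [-0.6, 0.2, 0.2]
gripper_width: 0.999
grip_force: 0.0
```

jog_arm(motion="0 0 0 0 0 -8;0 0 0 0 0 -8;0 0 0 0 0 -8;0 0 0 0 0 0;0 0 0 0 0 0")

```text
t: 3.65
tool_pos: [0.548, -0.0185, 0.2412]
tcp_rot: [0.849, 0.529, 0.0, -0.0]
contact_force: [-0.6, 0.4, 0.7]
gripper_width: 1.001
grip_force: 0.0
```

```bash
python3 look.py w2.png; python3 -c "
from h import *
z=np.load('w.npz');P=z['P'].reshape(-1,3)
q=P[(np.hypot(P[:,0]-.548,P[:,1]+.018)<.03)]
t=q[(q[:,2]>.1205)&(q[:,2]<.13)];print('tip',len(t),t.mean(0));
c,r=cv2.minEnclosingCircle(t[:,:2].astype(np.float32));print(c,r)
s=q[(q[:,2]>.09)&(q[:,2]<.118)]
A=np.c_[s[:,:2],np.ones(len(s))]
for k in range(60,120,8):
  e=s[(s[:,2]*1000>k)&(s[:,2]*1000<k+8)]
  if len(e)>20: c,v=np.linalg.eigh(np.cov(e[:,:2].T)); print(k,len(e),e.mean(0).round(4),'normal yaw',np.degrees(np.arctan2(v[1,0],v[0,0])).round(1),np.sqrt(c).round(4))
l=P[(P[:,2]>.028)&(P[:,2]<.039)&(np.hypot(P[:,0]-.548,P[:,1]+.018)>.05)&(np.hypot(P[:,0]-.548,P[:,1]+.018)<.1)]
c,v=np.linalg.eigh(np.cov(l[:,:2].T));print('lug',len(l),l.mean(0),np.degrees(np.arctan2(v[1,1],v[0,1])),np.sqrt(c))
"
```

```text
shift cm [ 0.04 -0.02 -1.88] turn [-0.  -0.  88.8]
shift cm [ 0.04 -0.02 -1.88] turn [  0.   -0.  -91.2]
t 3.65 tcp [ 0.548  -0.0185  0.2412] yaw 63.83 j [ 0.18  0.62 -0.38  1.81  0.31  0.77 -0.81] w 1.00116052977202 F [-0.6  0.4  0.7]
tip 826 [ 0.54858497 -0.01402475  0.12466358]
(0.5488369464874268, -0.014049109071493149) 0.014118298888206482
92 54 [ 0.5537 -0.0061  0.0957] normal yaw -125.9 [0.0013 0.0077]
100 52 [ 0.5538 -0.0062  0.1039] normal yaw -125.2 [0.0015 0.0075]
108 64 [ 0.5532 -0.0058  0.112 ] normal yaw -123.8 [0.0015 0.0075]
lug 630 [0.61586336 0.00264029 0.03396691] -167.0816388541132 [0.00469465 0.01214646]
```

View pics/w2.png

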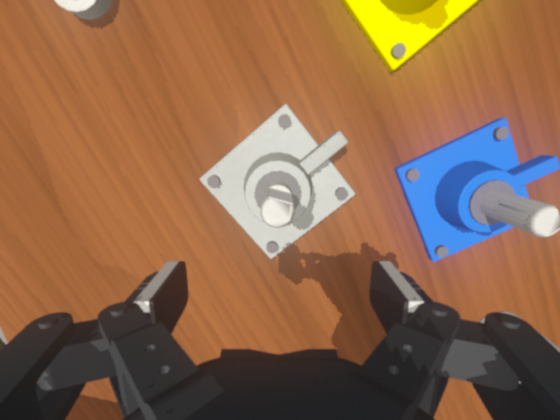

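The wrist view shows the flat on the shaft tip at about (278,203). Its normal has yaw ≈ 56° and the lug's yaw is ≈ 13°, so the spindle is at about 0.74 rad. The axis is at (0.549, -0.014), and the tip radius and the 9.3 mm flat distance both agree with the given sizes.

jog_arm(motion="0.2 -0.16 0 0 0 0;0 0 0 0 0 -8.2;0 0 0 0 0 -8.2;0 0 0 0 0 -8.2;0 0 0 0 0 -8.2;0 0 0 0 0 -8.2;0 0 0 0 0 -8.2;0 0 0 0 0 -8.2")

```text
t: 4.5
tool_pos: [0.5474, -0.0155, 0.2413]
tcp_rot: [0.487, 0.873, -0.0, 0.0]
contact_force: [-0.1, -0.2, -0.8]
gripper_width: 0.999
grip_force: 0.0
```

jog_arm(motion="0 0 0 0 0 -8.2;0 0 0 0 0 -8.2;0 0 0 0 0 -8.2;0 0 2 0 0 0;0 0 2 0 0 0;0 0 2 0 0 0;0 0 0 0 0 0;0 0 0 0 0 0")

```text
t: 5.3
tool_pos: [0.5475, -0.0154, 0.1815]
tcp_rot: [0.293, 0.956, -0.0, -0.0]
contact_force: [-0.0, -0.5, -0.2]
gripper_width: 0.997
grip_force: 0.0
```

```bash
python3 -c "
from h import *
plan([.5475,-.0159,.112],146)"
```

```text
shift cm [-0.03 -0.04  6.95] turn [-0. -0. -0.]
shift cm [-0.03 -0.04  6.95] turn [ -0.   0. 180.]
t 5.3 tcp [ 0.5475 -0.0154  0.1815] yaw 145.98 j [ 0.36  0.78 -0.72  1.85  0.71  0.79  0.24] w 0.9969448088131944 F [-0.  -0.5 -0.2]
```

jog_arm(motion="0 -0.04 2 0 0 0;0 0 2 0 0 0;0 0 1.5 0 0 0;0 0 1.4 0 0 0;0 0 0 0 0 0")

```text
t: 5.8
tool_pos: [0.5466, -0.0162, 0.1112]
tcp_rot: [0.292, 0.956, -0.001, -0.001]
contact_force: [-0.5, -1.4, 0.3]
gripper_width: 1.003
grip_force: 0.0
```

jog_arm(motion="0 0 0 0 0 0;0 0 0 0 0 0;0 0 0 0 0 0;0 0 0 0 0 0;0 0 0 0 0 0;0 0 0 0 0 0;0 0 0 0 0 0;0 0 0 0 0 0", grip=1)

```text
t: 6.6
tool_pos: [0.5475, -0.0162, 0.113]
tcp_rot: [0.293, 0.956, -0.0, 0.001]
contact_force: [-1.7, -0.8, 5.9]
gripper_width: 0.266
grip_force: 58.9
```

```bash
python3 -c "
from h import *
plan([.5475,-.0159,.112],103);o=monitor.get_obs();print(o['gripper_width']*85,o['grip_force'],o['ft_torque'])"
```

```text
shift cm [0.02 0.02 0.1 ] turn [ 0.   0.1 43. ]
shift cm [0.02 0.02 0.1 ] turn [-1.00e-01  0.00e+00 -1.37e+02]
t 6.6 tcp [ 0.5475 -0.0162  0.113 ] yaw 145.97 j [ 0.31  0.87 -0.62  1.9   0.83  0.65  0.13] w 0.26622193696140883 F [-1.7 -0.8  5.9]
22.62886464171975 58.89453822424912 [-0.04739749  0.1995014  -0.00673193]
```

The fingers closed to 22.6 mm, which means they sit squarely on the flat. Now I turn the shaft 43° clockwise about its axis.

jog_arm(motion="0.02 0 0 0 0 5.4;0.02 0 0 0 0 5.4;0.02 0 0 0 0 5.4;0.02 0 0 0 0 5.4;0.02 0 0 0 0 5.4;0.02 0 0 0 0 5.4;0.02 0 0 0 0 5.3;0.02 0 0 0 0 5.3")

```text
t: 7.4
tool_pos: [0.5469, -0.015, 0.113]
tcp_rot: [0.624, 0.781, 0.0, 0.001]
contact_force: [-0.2, -0.7, 4.8]
gripper_width: 0.268
grip_force: 58.5
```

jog_arm(motion="0 0 0 0 0 0;0 0 0 0 0 0;0 0 0 0 0 0;0 0 0 0 0 0")

```text
t: 7.8
tool_pos: [0.5469, -0.015, 0.113]
tcp_rot: [0.622, 0.783, 0.0, 0.001]
contact_force: [-0.7, -1.2, 6.8]
gripper_width: 0.267
grip_force: 60.0
```

```bash
python3 -c "
from h import *
plan([.5475,-.0159,.112],103);o=monitor.get_obs();print(o['gripper_width']*85,o['grip_force'],o['ft_torque'])"
```

```text
shift cm [-0.1   0.04  0.1 ] turn [0.1 0.  0.1]
shift cm [-0.1   0.04  0.1 ] turn [-1.000e-01  1.000e-01 -1.799e+02]
t 7.8 tcp [ 0.5469 -0.015   0.113 ] yaw 103.1 j [ 0.2   0.83 -0.43  1.91  0.64  0.54 -0.44] w 0.26686582055346886 F [-0.7 -1.2  6.8]
22.683594747044854 59.95252075667864 [-0.22821594  0.07852038 -0.05973606]
```

jog_arm(motion="0 0 0 0 0 0;0 0 0 0 0 0;0 0 0 0 0 0;0 0 0 0 0 0;0 0 0 0 0 0;0 0 0 0 0 0;0 0 -2 0 0 0;0 0 -3 0 0 0", grip=0)

```text
t: 8.6
tool_pos: [0.545, -0.0149, 0.1615]
tcp_rot: [0.622, 0.783, -0.001, -0.001]
contact_force: [0.3, -0.6, 0.1]
gripper_width: 0.998
grip_force: 0.0
```

jog_arm(motion="0 0 -3 0 0 0;0 0 -3 0 0 0;0 0 -3 0 0 0;0 0 0 0 0 8;0 0 0 0 0 8;0 0 0 0 0 8;0 0 0 0 0 8;0 0 0 0 0 8")

```text
t: 9.4
tool_pos: [0.5461, -0.0148, 0.2523]
tcp_rot: [0.854, 0.52, -0.0, 0.0]
contact_force: [-0.9, -0.2, -0.5]
gripper_width: 0.999
grip_force: 0.0
```

jog_arm(motion="0 0 0 0 0 8.3;0 0 0 0 0 8.3;0 0 0 0 0 8.3;0 0 0 0 0 8.3;0 0 0 0 0 8.4;0 0 0 0 0 8.4;0 0 0 0 0 0;0 0 0 0 0 0")

```text
t: 10.2
tool_pos: [0.5461, -0.0146, 0.2523]
tcp_rot: [0.993, 0.115, -0.0, 0.0]
contact_force: [-0.4, -0.4, 0.3]
gripper_width: 0.998
grip_force: 0.0
```

```bash
cat > shaft.py <<'E'
from h import *
z=np.load('w.npz');P=z['P'].reshape(-1,3)
r=np.hypot(P[:,0]-.5488,P[:,1]+.0140);q=P[r<.03]
t=q[(q[:,2]>.1205)&(q[:,2]<.13)];print('tip',len(t),t.mean(0));
print(cv2.minEnclosingCircle(t[:,:2].astype(np.float32)))
for k in range(84,116,8):
  e=q[(q[:,2]*1000>k)&(q[:,2]*1000<k+8)]
  if len(e)>20: c,v=np.linalg.eigh(np.cov(e[:,:2].T)); print(k,len(e),e.mean(0).round(4),'normal yaw',np.degrees(np.arctan2(v[1,0],v[0,0])).round(1),np.sqrt(c).round(4))
l=P[(P[:,2]>.028)&(P[:,2]<.039)&(r>.045)&(r<.1)]
c,v=np.linalg.eigh(np.cov(l[:,:2].T));print('lug',len(l),l.mean(0),np.degrees(np.arctan2(v[1,1],v[0,1])),np.sqrt(c))
E
python3 look.py w3.png; python3 shaft.py
```

```text
shift cm [ 0.1   0.37 -0.77] turn [ 0.   0.  38.2]
shift cm [ 0.1   0.37 -0.77] turn [  -0.     0.  -141.8]
t 10.2 tcp [ 0.5461 -0.0146  0.2523] yaw 13.21 j [ 0.02  0.58 -0.13  1.81  0.11  0.76 -1.5 ] w 0.9984335794390713 F [-0.4 -0.4  0.3]
tip 754 [ 0.54864449 -0.01380973  0.12466443]
((0.548959493637085, -0.01399079617112875), 0.01409718208014965)
84 42 [ 0.5579 -0.0119  0.0878] normal yaw -171.3 [0.0011 0.0076]
92 49 [ 0.5579 -0.0118  0.0961] normal yaw -171.8 [0.0013 0.0075]
100 47 [ 0.5579 -0.0116  0.1041] normal yaw -169.5 [0.001  0.0073]
108 56 [ 0.5581 -0.0128  0.1119] normal yaw -172.6 [0.0009 0.0072]
lug 656 [0.61474164 0.00166277 0.03409362] -166.85315673535032 [0.00461747 0.01308254]
```

jog_arm(motion="-1.8 3.5 0 0 0 0;-1.8 3.5 0 0 0 0;-1.8 3.5 0 0 0 0;-1.8 3.5 0 0 0 0;-1.8 3.6 0 0 0 0;-1.8 3.6 0 0 0 0;-1.8 3.6 0 0 0 0;-1.8 3.6 0 0 0 0")

```text
t: 11.05
tool_pos: [0.4691, -0.3256, 0.2524]
tcp_rot: [0.993, 0.114, 0.0, -0.0]
contact_force: [0.7, 0.2, -0.3]
gripper_width: 0.998
grip_force: 0.0
```

jog_arm(motion="0 0 0.5 0 0 8.3;0 0 0.5 0 0 8.3;0 0 0.5 0 0 8.3;0 0 0.5 0 0 8.3;0 0 0.5 0 0 8.3;0 0 0.5 0 0 8.3;0 0 0.5 0 0 8.3;0 0 0.5 0 0 8.3")

```text
t: 11.85
tool_pos: [0.4698, -0.3238, 0.212]
tcp_rot: [0.893, -0.451, -0.0, -0.0]
contact_force: [-0.4, 0.1, 0.2]
gripper_width: 1.002
grip_force: 0.0
```

jog_arm(motion="0 0 0 0 0 8.3;0 0 0 0 0 0;0 0 0 0 0 0")

```text
t: 12.15
tool_pos: [0.4699, -0.3239, 0.2123]
tcp_rot: [0.86, -0.511, -0.0, -0.0]
contact_force: [0.2, -0.4, -0.7]
gripper_width: 0.992
grip_force: 0.0
```

```bash
python3 look.py w4.png; python3 - <<'E'
from h import *
z=np.load('w.npz');P=z['P'].reshape(-1,3)
r=np.hypot(P[:,0]-.469,P[:,1]+.325);q=P[r<.07]
t=q[(q[:,2]>.021)&(q[:,2]<.03)]
t=t.astype(np.float32)
c,rad=cv2.minEnclosingCircle(t[:,:2]);print('top',len(t),t.mean(0),c,rad)
c=np.array(c)
from scipy.optimize import least_squares
s=q[(q[:,2]>.012)&(np.hypot(*(q[:,:2]-c).T)>.031)]
m=s[:,:2].mean(0)-c;print('screw',len(s),s[:,2].max(),np.degrees(np.arctan2(m[1],m[0])),np.hypot(*(s[:,:2]-c).T).max())
E
```

```text
shift cm [-23.13 -21.48  -4.77] turn [ -0.    0.  -36.4]
shift cm [-23.13 -21.48  -4.77] turn [  0.    0.  143.6]
t 12.15 tcp [ 0.4699 -0.3239  0.2123] yaw -61.44 j [ 0.4   0.68  0.21  1.79 -0.21  0.69 -1.92] w 0.9923427165166003 F [ 0.2 -0.4 -0.7]Traceback (most recent call last):
  File "<stdin>", line 6, in <module>
cv2.error: OpenCV(4.12.0) /io/opencv/modules/imgproc/src/shapedescr.cpp:201: error: (-215:Assertion failed) count >= 0 && (depth == CV_32F || depth == CV_32S) in function 'minEnclosingCircle'
```

View pics/w4.png

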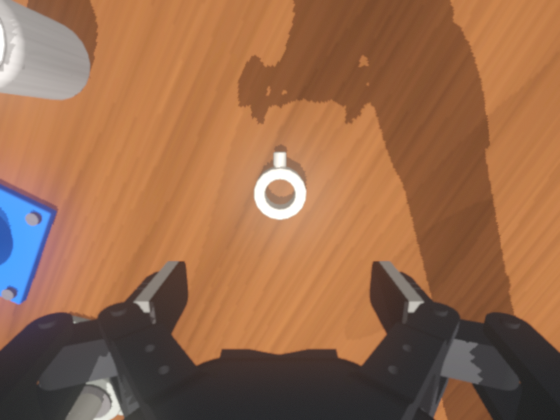

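The collar is at (280,193) with its screw pointing straight up to (280,158), so the tool's x axis already lies along the screw.

```bash
cat > col.py <<'E'
from h import *
z=np.load('w.npz');P=z['P'];im=z['im']
print(P[170:175,280],P[193,300],P[193,230])
hsv=cv2.cvtColor(im,cv2.COLOR_BGR2HSV);m=((hsv[...,1]<70)&(hsv[...,2]>110)).astype(np.uint8);m[:, :230]=0;m[:,330:]=0;m[:130]=0;m[240:]=0
q=P[m>0];q=q[np.isfinite(q[:,0])];print(len(q),np.percentile(q,[1,50,99],axis=0))
p=cams.camera_params('wrist');K=p['K'];T=p['T']
cs,_=cv2.findContours(m,cv2.RETR_EXTERNAL,cv2.CHAIN_APPROX_NONE);c=max(cs,key=cv2.contourArea)
n=cv2.undistortPoints(c.astype(float),np.array(K),np.array(p['distortion'],float)).reshape(-1,2)
d=np.c_[n[:,0],-n[:,1],-np.ones(len(n))]@T[:3,:3].T
g=T[:3,3]+d*((.024-T[2,3])/d[:,2:])   # onto collar's top plane
r0=np.median(g[:,:2],0)
from scipy.optimize import least_squares
f=least_squares(lambda x:np.hypot(g[:,0]-x[0],g[:,1]-x[1])-.027,r0,loss='soft_l1',f_scale=.001)
e=np.hypot(*(g[:,:2]-f.x).T);s=g[e>.032][:,:2].mean(0)-f.x
print('centre',f.x,'median r',np.median(e),'max',e.max(),'screw yaw',np.degrees(np.arctan2(s[1],s[0])))
plan([*f.x,.013],-62)
E
python3 col.py
```

```text
[[ 0.48212041 -0.34799913  0.02496456]
 [ 0.48163842 -0.34711604  0.02494619]
 [ 0.48114133 -0.34620727  0.02472031]
 [ 0.48058049 -0.34519019  0.02360729]
 [ 0.48016529 -0.34441995  0.02458532]] [ 0.45256678 -0.336876    0.02313926] [ 0.51689126 -0.29685311  0.00151467]
1874 [[ 0.44470703 -0.36217637 -0.0006368 ]
 [ 0.47411719 -0.32999255  0.02375011]
 [ 0.49636426 -0.29569289  0.02572765]]
centre [ 0.47145232 -0.32759992] median r 0.027551052857195876 max 0.04118171519084556 screw yaw -61.069508804324514
shift cm [ 0.4   0.04 19.93] turn [-0.   0.   0.5]
shift cm [ 0.4   0.04 19.93] turn [  -0.    -0.  -179.5]
t 12.2 tcp [ 0.4699 -0.3239  0.2123] yaw -61.48 j [ 0.4   0.68  0.21  1.79 -0.21  0.69 -1.92] w 0.9994589363096441 F [-0.3 -0.7  0.6]
```

jog_arm(motion="0.4 0.04 2.2 0 0 0;0 0 2.2 0 0 0;0 0 2.2 0 0 0;0 0 2.2 0 0 0;0 0 2.2 0 0 0;0 0 2.2 0 0 0;0 0 2 0 0 0;0 0 1.5 0 0 0")

```text
t: 13.0
tool_pos: [0.4712, -0.3275, 0.0442]
tcp_rot: [0.859, -0.512, -0.0, -0.0]
contact_force: [-0.2, -0.1, 0.0]
gripper_width: 1.0
grip_force: 0.0
```

jog_arm(motion="0 0 1 0 0 0;0 0 1 0 0 0;0 0 0 0 0 0;0 0 0 0 0 0")

```text
t: 13.4
tool_pos: [0.4716, -0.3278, 0.0256]
tcp_rot: [0.859, -0.513, 0.0, 0.0]
contact_force: [0.1, -0.7, 0.6]
gripper_width: 0.999
grip_force: 0.0
```

```bash
python3 -c "
from h import *
plan([.4715,-.3276,.025],-61.3)"
```

```text
shift cm [-0.02 -0.    0.06] turn [-0.  -0.  -0.4]
shift cm [-0.02 -0.    0.06] turn [ -0.    0.  179.6]
t 13.4 tcp [ 0.4716 -0.3278  0.0256] yaw -61.69 j [ 0.47  0.98  0.1   1.86 -0.27  0.32 -1.86] w 0.9991796413056623 F [ 0.1 -0.7  0.6]
```

jog_arm(motion="0 0 0 0 0 0;0 0 0 0 0 0;0 0 0 0 0 0;0 0 0 0 0 0;0 0 0 0 0 0;0 0 0 0 0 0;0 0 0 0 0 0;0 0 0 0 0 0", grip=1)

```text
t: 14.2
tool_pos: [0.4717, -0.3279, 0.0263]
tcp_rot: [0.858, -0.513, 0.001, 0.0]
contact_force: [-1.2, 0.4, 5.3]
gripper_width: 0.601
grip_force: 63.5
```

jog_arm(motion="0 0 -1 0 0 0;0 0 -2 0 0 0;0 0 -3 0 0 0;0 0 -3 0 0 0;0 0 -3 0 0 0;0 0 -3 0 0 0;0 0 -2 0 0 0;0 0 0 0 0 0")

```text
t: 15.0
tool_pos: [0.4726, -0.3287, 0.1984]
tcp_rot: [0.858, -0.513, 0.003, 0.0]
contact_force: [-0.7, -1.6, -2.7]
gripper_width: 0.597
grip_force: 63.2
```

```bash
python3 look.py w5.png; python3 - <<'E'
from h import *
plan([.549,-.014,.195],13.2)
z=np.load('w.npz');P=z['P'];o=monitor.get_obs()
L=R.from_quat(o['tcp_rot']).inv().apply(P.reshape(-1,3)-o['tool_pos']).reshape(P.shape)
k=(np.abs(L[...,0])<.05)&(np.abs(L[...,1])<.025)&(np.abs(L[...,2])<.045)
q=L[k];print(len(q),q.min(0),q.max(0));np.save('L.npy',L)
t=q[np.abs(q[:,0])<.03];t=t[np.abs(t[:,2]-np.median(t[:,2]))<.006]
A=np.c_[t[:,:2],np.ones(len(t))];print('plane',np.linalg.lstsq(A,t[:,2],rcond=None)[0],len(t))
v,u=np.where(k);print(u.min(),u.max(),v.min(),v.max())
E
```

```text
shift cm [-23.75 -21.38  -6.23] turn [ -0.1  -0.3 -36.7]
shift cm [-23.75 -21.38  -6.23] turn [-4.000e-01  1.000e-01  1.433e+02]
t 15.0 tcp [ 0.4726 -0.3287  0.1984] yaw -61.72 j [ 0.41  0.7   0.21  1.79 -0.22  0.66 -1.91] w 0.5973576261995205 F [-0.7 -1.6 -2.7]
shift cm [-23.97 -21.68   0.13] turn [  0.   -0.2 -74.9]
shift cm [-23.97 -21.68   0.13] turn [ -0.2  -0.  105.1]
t 15.05 tcp [ 0.4718 -0.3278  0.1965] yaw -61.7 j [ 0.41  0.71  0.21  1.79 -0.22  0.66 -1.91] w 0.5979895830747548 F [ 0.   0.4 -2.8]
10716 [-0.02760887 -0.02499838 -0.04466957] [0.04142998 0.02499948 0.02434694]
plane [ 0.00926861 -0.00519815  0.00072283] 7347
202 362 189 338
```

View pics/w5.png

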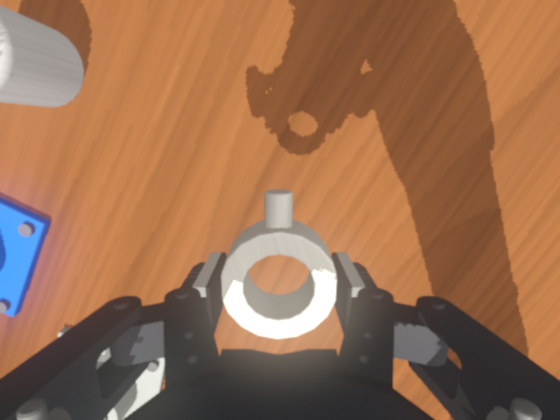

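The collar is held level, with its screw at (279,205) pointing along tool x. Next I get its offset in the tool frame.

```bash
python3 - <<'E'
from h import *
L=np.load('L.npy')[180:345,215:350].reshape(-1,3)
t=L[(np.abs(L[:,2]-.0007)<.0025)&(np.hypot(L[:,0],L[:,1])<.03)]
r=np.hypot(t[:,0],t[:,1]);a=np.arctan2(t[:,1],t[:,0])
inn=[];out=[]
for b in np.arange(-np.pi,np.pi,.15):
    k=(a>=b)&(a<b+.15)
    if k.sum()>10:
        i=np.where(k)[0]; inn.append(t[i[np.argmin(r[i])],:2]); out.append(t[i[np.argmax(r[i])],:2])
for n,e in(('in',inn),('out',out)):
    e=np.array(e);A=np.c_[2*e,np.ones(len(e))];s=np.linalg.lstsq(A,(e**2).sum(1),rcond=None)[0];print(n,len(e),s[:2],np.sqrt(s[2]+s[0]**2+s[1]**2))
s=L[(L[:,0]>.030)&(L[:,0]<.045)&(np.abs(L[:,1])<.012)&(L[:,2]<.02)&(L[:,2]>0)]
print('screw',len(s),s.mean(0),s.min(0),s.max(0),np.polyfit(s[:,0],s[:,1],1))
E
```

```text
in 42 [-0.0003283  -0.00102207] 0.015768793142747633
out 42 [-0.00042435 -0.00091276] 0.02698358870679674
screw 813 [ 0.03640511 -0.0012779   0.00778845] [ 0.03002193 -0.00769471  0.00420438] [0.04142998 0.00507206 0.01716166] [ 0.01604748 -0.00186211]
```

jog_arm(motion="0 0 0 0 0 -7.5;0 0 0 0 0 -7.5;0 0 0 0 0 -7.5;0 0 0 0 0 -7.5;0 0 0 0 0 -7.5;0 0 0 0 0 -7.5;0 0 0 0 0 -7.5;0 0 0 0 0 -7.5")

```text
t: 15.85
tool_pos: [0.4702, -0.3268, 0.1934]
tcp_rot: [1.0, -0.012, -0.001, -0.001]
contact_force: [-0.1, 0.9, -2.9]
gripper_width: 0.603
grip_force: 63.1
```

jog_arm(motion="0 0 0 0 0 -7.5;0 0 0 0 0 -7.5;0 0 0 0 0 0;0 0 0 0 0 0")

```text
t: 16.25
tool_pos: [0.4706, -0.3272, 0.1941]
tcp_rot: [0.993, 0.114, -0.001, -0.001]
contact_force: [-0.8, 0.2, -1.6]
gripper_width: 0.602
grip_force: 63.1
```

```bash
python3 -c "
from h import *
plan([.5495,-.0146,.195],13.2)"
```

```text
shift cm [ 14.78 -28.66  -0.05] turn [-0.1  0.1 -0.1]
shift cm [ 14.78 -28.66  -0.05] turn [1.000e-01 2.000e-01 1.799e+02]
t 16.25 tcp [ 0.4706 -0.3272  0.1941] yaw 13.11 j [ 0.63  0.7  -0.17  1.78  0.18  0.68 -0.99] w 0.6021898712631302 F [-0.8  0.2 -1.6]
```

jog_arm(motion="1.5 -2.9 0 0 0 0;1.5 -2.9 0 0 0 0;1.5 -2.9 0 0 0 0;1.5 -2.9 0 0 0 0;1.5 -2.9 0 0 0 0;1.5 -2.9 0 0 0 0;1.5 -2.9 0 0 0 0;1.5 -2.9 0 0 0 0")

```text
t: 17.05
tool_pos: [0.5348, -0.0728, 0.1949]
tcp_rot: [0.993, 0.114, -0.0, -0.0]
contact_force: [1.4, -0.1, -2.0]
gripper_width: 0.596
grip_force: 63.2
```

jog_arm(motion="1.5 -2.9 0 0 0 0;1.2 -2.3 0 0 0 0;0 0 0 0 0 0;0 0 0 0 0 0;0 0 0 0 0 0;0 0 0 0 0 0")

```text
t: 17.65
tool_pos: [0.5487, -0.0191, 0.1952]
tcp_rot: [0.993, 0.114, -0.0, 0.0]
contact_force: [0.2, 0.0, -1.2]
gripper_width: 0.601
grip_force: 63.2
```

```bash
python3 look.py w6.png; python3 -c "
from h import *
plan([.5495,-.0146,.195],13.2)"; python3 shaft.py
```

```text
shift cm [-0.05 -0.11 -6.48] turn [ 0.1  0.  38.1]
shift cm [-0.05 -0.11 -6.48] turn [-0.000e+00  1.000e-01 -1.419e+02]
t 17.65 tcp [ 0.5487 -0.0191  0.1952] yaw 13.12 j [ 0.01  0.67 -0.1   1.86  0.11  0.62 -1.5 ] w 0.6011022754929696 F [ 0.2  0.  -1.2]
shift cm [ 0.16 -0.4   0.02] turn [ 0.   0.  -0.1]
shift cm [ 0.16 -0.4   0.02] turn [ 0.000e+00 -1.000e-01  1.799e+02]
t 17.7 tcp [ 0.5488 -0.0189  0.1952] yaw 13.14 j [ 0.01  0.67 -0.1   1.86  0.11  0.62 -1.5 ] w 0.5970672172537914 F [-0.2 -0.  -2.5]
tip 36 [ 0.55600176 -0.00320334  0.12277293]
((0.555374026298523, -0.003199715167284012), 0.0035575644578784704)
100 21 [ 0.556  -0.0026  0.104 ] normal yaw -124.7 [0.0006 0.0025]
108 24 [ 0.5563 -0.0029  0.1122] normal yaw -134.6 [0.0005 0.0022]
lug 950 [0.61488143 0.00154975 0.03403175] -167.1824926029305 [0.00461068 0.01316222]
```

View pics/w6.png

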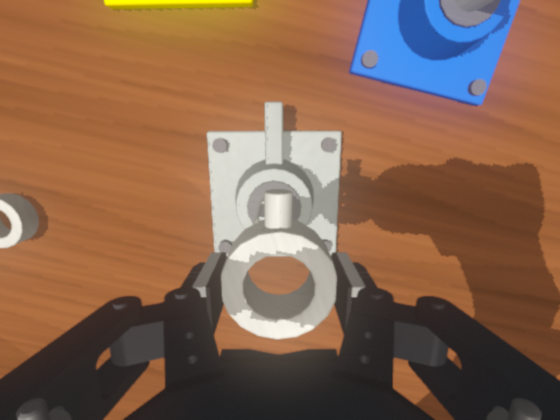

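The lug (275,130) lies straight ahead and the screw (279,207) is parallel to it. I shift the remaining 4 mm, then descend in stages while watching the force.

jog_arm(motion="0.16 -0.38 1 0 0 0;0 0 1.5 0 0 0;0 0 1 0 0 0;0 0 0 0 0 0;0 0 0 0 0 0;0 0 0 0 0 0")

```text
t: 18.3
tool_pos: [0.5502, -0.0134, 0.1607]
tcp_rot: [0.993, 0.116, 0.0, 0.0]
contact_force: [0.3, 0.9, -0.8]
gripper_width: 0.603
grip_force: 63.2
```

```bash
python3 look.py w7.png; python3 - <<'E'
from h import *
plan([.5496,-.0148,.117],13.2)
b,Q,q=cloud('top','t1.png');a,P,p=cloud('scene','s1.png')
A=cv2.resize(b[165:265,250:385],(400,300),interpolation=2);B=cv2.resize(a[160:280,180:340],(400,300),interpolation=2)
cv2.imwrite('pics/c1.png',np.hstack([A,B]))
E
```

```text
shift cm [-0.31  0.4  -9.93] turn [-0.  -0.1 38.3]
shift cm [-0.31  0.4  -9.93] turn [ 1.000e-01 -0.000e+00 -1.417e+02]
t 18.3 tcp [ 0.5502 -0.0134  0.1607] yaw 13.28 j [-0.    0.72 -0.09  1.88  0.12  0.54 -1.52] w 0.6026394896479368 F [ 0.3  0.9 -0.8]
shift cm [-0.1   0.12  4.38] turn [ 0.  -0.1  0.1]
shift cm [-0.1   0.12  4.38] turn [ 1.000e-01  0.000e+00 -1.799e+02]
t 18.35 tcp [ 0.5503 -0.0134  0.1608] yaw 13.28 j [-0.    0.72 -0.09  1.88  0.12  0.54 -1.52] w 0.5987242809473947 F [-0.4  0.3 -2.4]
```

View pics/c1.png

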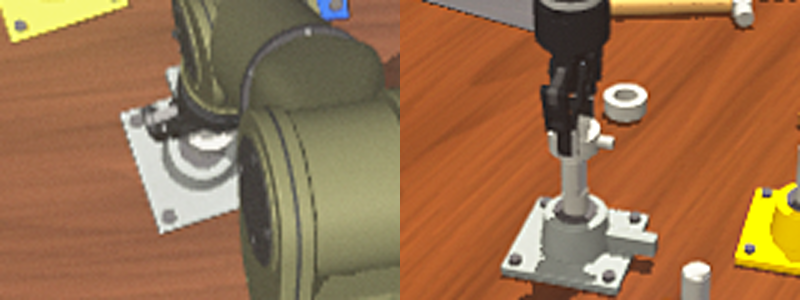

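The scene crop shows the collar directly above the shaft, with the screw (605,142) on the lug side. I correct by about 1 mm and go on down.

jog_arm(motion="-0.1 0.12 0 0 0 0;0 0 0.3 0 0 0;0 0 0.3 0 0 0;0 0 0.3 0 0 0;0 0 0.3 0 0 0;0 0 0 0 0 0;0 0 0 0 0 0")

```text
t: 19.15
tool_pos: [0.5491, -0.0147, 0.1481]
tcp_rot: [0.993, 0.116, -0.0, 0.0]
contact_force: [0.0, -0.5, -2.6]
gripper_width: 0.601
grip_force: 63.2
```

```bash
python3 look.py w8.png; python3 - <<'E'
from h import *
plan([.5496,-.0148,.117],13.2)
z=np.load('w.npz');P=z['P'].reshape(-1,3)
o=monitor.get_obs();L=R.from_quat(o['tcp_rot']).inv().apply(P-o['tool_pos'])
t=P[(np.hypot(L[:,0],L[:,1])<.0155)&(P[:,2]>.118)&(P[:,2]<.128)]
print('tip',len(t),t.mean(0) if len(t) else '')
print(t.min(0),t.max(0))
E
```

```text
shift cm [ -0.18   0.29 -11.19] turn [ 0.   0.  38.3]
shift cm [ -0.18   0.29 -11.19] turn [  -0.     0.  -141.7]
t 19.15 tcp [ 0.5491 -0.0147  0.1481] yaw 13.29 j [-0.    0.74 -0.09  1.89  0.13  0.51 -1.52] w 0.6006524567555495 F [ 0.  -0.5 -2.6]
shift cm [0.04 0.01 3.13] turn [ 0.  -0.   0.1]
shift cm [0.04 0.01 3.13] turn [   0.     0.  -179.9]
t 19.2 tcp [ 0.5491 -0.0148  0.1483] yaw 13.29 j [-0.    0.74 -0.09  1.89  0.13  0.51 -1.52] w 0.5988793850395618 F [-0.1  0.8 -2.9]
tip 1378 [ 0.54661368 -0.01471732  0.1250209 ]
[ 0.53511051 -0.03016748  0.12125912] [ 0.55618891 -0.00068835  0.12791259]
```

No contact, and the tip is already entering the bore. Lowering on.

jog_arm(motion="0.03 0 0.4 0 0 0;0 0 0.4 0 0 0;0 0 0.4 0 0 0;0 0 0 0 0 0;0 0 0 0 0 0")

```text
t: 19.7
tool_pos: [0.5493, -0.0147, 0.1361]
tcp_rot: [0.993, 0.116, -0.0, 0.0]
contact_force: [0.6, -0.1, -2.3]
gripper_width: 0.597
grip_force: 63.2
```

jog_arm(motion="0 0 0.4 0 0 0;0 0 0.4 0 0 0;0 0 0.4 0 0 0;0 0 0.4 0 0 0;0 0 0.3 0 0 0;0 0 0 0 0 0;0 0 0 0 0 0;0 0 0 0 0 0")

```text
t: 20.5
tool_pos: [0.5495, -0.0147, 0.1174]
tcp_rot: [0.993, 0.116, 0.0, 0.0]
contact_force: [0.1, -0.4, -1.6]
gripper_width: 0.598
grip_force: 63.2
```

```bash
python3 look.py w9.png; python3 - <<'E'
from h import *
plan([.5496,-.0148,.117],13.2)
z=np.load('w.npz');P=z['P'].reshape(-1,3);o=monitor.get_obs()
L=R.from_quat(o['tcp_rot']).inv().apply(P-o['tool_pos'])
r=np.hypot(L[:,0]+.0004,L[:,1]+.001)
t=P[(r<.017)&(P[:,2]>.1225)&(P[:,2]<.128)];print('tip',len(t),t.mean(0),cv2.minEnclosingCircle(np.ascontiguousarray(t[:,:2],np.float32)))
c=P[(r>.018)&(r<.0265)&(np.abs(L[:,2]-.001)<.004)]
A=np.c_[c[:,:2]-c[:,:2].mean(0),np.ones(len(c))];print('ring top',len(c),np.linalg.lstsq(A,c[:,2],rcond=None)[0],cv2.minEnclosingCircle(np.ascontiguousarray(c[:,:2],np.float32)))
a,_=cams.camera('scene');cv2.imwrite('pics/f.png',np.hstack([cv2.resize(a[160:280,180:340],(400,300),interpolation=2),cv2.resize(z['im'],(400,300))]))
E
```

```text
shift cm [ -0.22   0.29 -14.26] turn [ 0.  -0.  38.3]
shift cm [ -0.22   0.29 -14.26] turn [   0.     0.  -141.7]
t 20.5 tcp [ 0.5495 -0.0147  0.1174] yaw 13.29 j [-0.01  0.79 -0.08  1.91  0.13  0.44 -1.53] w 0.5979173624060787 F [ 0.1 -0.4 -1.6]
shift cm [0.   0.01 0.05] turn [ 0.  -0.   0.1]
shift cm [0.   0.01 0.05] turn [   0.     0.  -179.9]
t 20.55 tcp [ 0.5495 -0.0147  0.1175] yaw 13.29 j [-0.01  0.79 -0.08  1.91  0.13  0.44 -1.53] w 0.6005913902616639 F [ 0.4  0.2 -3. ]
tip 2574 [ 0.54912351 -0.01376954  0.124941  ] ((0.5492210388183594, -0.013837110251188278), 0.014064202085137367)
ring top 5403 [-0.00748598 -0.0012249   0.11533312] ((0.548952579498291, -0.01384111400693655), 0.02656855247914791)
```

View pics/f.png

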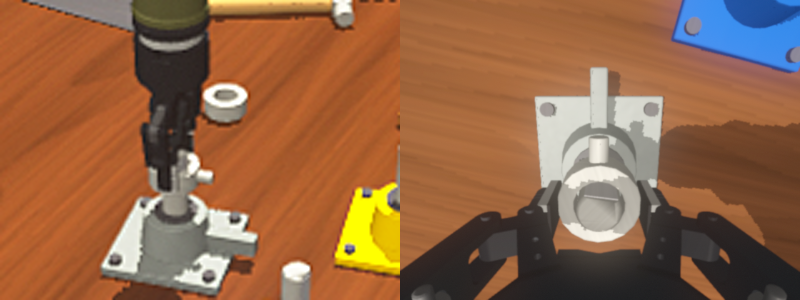

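The collar is round the shaft, with its centre about 103 mm up, concentric within 1 mm and level. The screw lines up with the flat and the lug.

```bash
python3 -c "
from h import *
print(close_job())"
```

```text
the job is handed in; nothing more can be done
None
```

I turned the shaft so its flat faces the lug, lowered the collar level over it to half-way along the flat with the screw over the flat, and handed the job in while still gripping it. The hand-in gave no verdict, so the result rests on my last camera measurements.

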